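# Turn two moulded parts to their inspection poses

## Task

Get the two parts on the light box ready for inspection, using only pushes of the fingertips: push the tall windowed housing over backwards so that it lies flat on its back with its window facing up, and tip the fallen bracket up so that it stands on its foot with its long leg upright. Do either one first; each stays on the light box roughly where it is (do not shove it along), and neither is ever picked up. Leave all the other parts and things where they are.

Things in the scene. Friction and masses are not known exactly. Their poses are not given: they have to be found in the camera images.
- lightbox: Fixed cream light box with a flat white top, 360 (x) by 620 (y) by 50 mm high; its place and yaw vary. Origin at the centre of its underside, on the table, z up; the white top is 50 mm above the table. Loose grey parts stand or lie on it.
- housing: Tall grey housing, to be laid on its back: 45 (x) by 60 (y) by 110 mm high, 0.11 to 0.23 kg, loose, standing on end. Origin at the centre of its underside, z up. Window face at x = -22.5 mm, looking towards the robot within 40 degrees: a recess 6 deep, 42 wide, 25 to 78 mm up, with a flat rim from 78 to 110 mm up. Plain back at x = +22.5 mm. Lying on its back, its x axis points down.
- housing_center (a point): Centre of the tall housing: 55 mm above the light box while it stands, 22.5 mm when it lies on its back.
- housing_heel (a point): Middle of the tall housing's lower back edge (x = 22.5, z = 0 mm in its frame), about which it tips. It stays down on the light box. Pushed on the rim above the window the housing tips rather than slides, and past about 22 degrees it falls by itself.
- bracket: Fallen grey bracket, an L 50 mm wide (y), 0.08 to 0.17 kg, loose, to be stood on its foot. Its leg, 10 mm thick, lies flat from the origin 90 mm along -x, towards the robot within 40 degrees; its foot sticks up at the far end: x -20 to 0 mm, z 0 to 65 mm. Origin: middle of the outer corner edge, on the light box; z up along the foot. Stood up, its x axis points down, the leg 90 mm high.
- bracket_footend (a point): Middle of the top edge of the bracket's foot, inner face (x = -20, z = 65 mm in its frame). Pushed towards +x near here, the bracket turns about its corner edge with little sliding; past about 50 degrees it falls by itself, the foot flat beyond the corner. Pushed low on the foot it slides instead.
- short_housing: Leave alone: a standing housing of the same looks but only 55 mm high (45 x 60 mm footprint), in the middle of the light box. Origin at the centre of its underside.
- standing_bracket: Leave alone: a bracket like the other, already standing on its foot, 90 mm high, 65 x 50 mm footprint, at the far middle of the light box. Origin at the centre of its underside.
- loupe: Leave alone: black round loupe, 38 mm diameter, 34 mm high, at the near middle of the light box. Origin at the centre of its underside.
- lens_cap: Leave alone: black disc, 92 mm diameter, 23 mm high, on the table to the robot's right of the light box. Origin at the centre of its underside.
- calculator: Leave alone: pocket calculator, 100 x 160 x 21 mm, on the table to the left of the light box. Origin at the centre of its underside.
- pen: Leave alone: marker pen 130 mm long, 12 mm thick, on the table to the right of the light box. Origin at the centre of its underside.
Not all that is in view belongs to the job. Leave any red look-alike of the bracket alone.

How it is judged:
By the outcome, as a careful person would: the job done as asked, in the order asked, and still so for the second after the job is handed in, with the robot touching nothing.
It also fails if it takes over 42 s, if anything falls off the work surface, if the arm or the gripper's body presses on something with over 40 N, if the wrist force passes 120 N, or if a joint passes its speed limit or range.

## Robot

A 6-joint arm with a two-finger parallel gripper is mounted at the origin on the work surface. World frame = base frame: x ahead of the robot, y to its left, z up, the work surface at z = 0. Lengths are in m, angles in degrees, forces in N, time in s.
With the tool pointing down it reaches from about 0.4 to 0.825 m from the base axis. Payload 7 kg.
Tool frame: the origin (TCP) lies at the very end of the fingers, on their centre line; the grasp point (between the pads) lies 19 mm behind it; x points along the fingers, z is the direction in which the jaws open and shut, and the axes are right-handed (so a half turn about x gives the same grasp; the last joint's range is limited). The gripper opens to 88 mm and grips with 3 to 60 N. Pads are 19 mm wide; open, the fingers measure 130 mm over their backs; the gripper's body (78 mm by 193 mm) begins 47 mm behind the grasp point.
Start: joints at [-47.378, 20.546, 0.682, 0, -70.136, -16.507], TCP at [0.297, -0.606, 0.227] pointing down, gripper open.
Joint ranges: [-176.03, 176.03], [-82.01, 121.73], [-58.28, 71.71], [-173.87, 95.51], [-174.79, -0.11], [-173.66, 173.66]. Speed limits (degrees/s): [136.94, 136.94, 172.46, 180, 180, 180].

## Interface

Orientations are given as [roll, pitch, yaw] about the fixed x, y, z axes, in that order (R = Rz(yaw) Ry(pitch) Rx(roll)).
In Python, from plant import * gives the robot as it stands.
- The arm moves only by the tool arm_command, never from a script. Its argument "commands" is one flat list of numbers, 5 for each row, row after row: the shift along the tool's x, y, z in mm, then the turn about the tool's x in degrees, then the opening in per cent of the stroke, from 0 (shut) to 100 (fully open). A call has 1 to 5 rows; each row shifts and turns the pose as measured when the row begins, along the tool's axes as they then stand; what a row does not reach is not made up. A row lasts 1/8 s, in which the tool goes at most 62.5 mm and 10.7 degrees, less where a joint would pass 70% of its speed; a pose out of reach is approached as far as the arm can. A call is refused whole if a number of a shift passes 62.5 or a number of a turn 10.7, either way. A call with a gripper value outside its range is refused whole. The fingers move at their own pace and stop on an object; the grip force is fixed at half the most. Time passes only in rows, so rows that do not move let the fingers close. It gives the time, the measured TCP pose, the force and the opening at its end, in the units of the state.
- get_obs(): the state, without advancing time (a new reading comes with each control period).
- snapshot(name): name is "scene" or "top" or "wrist"; returns a dict with "frame" (420x560x3 uint8, blue, green, red), "fov_y" (degrees; the focal length in pixels is half the picture's height over the tangent of half this angle, whatever the lens; pixels are square), "cx", "cy" (the principal point, pixels), "dist" ([k1, k2, p1, p2, k3] as OpenCV has them; the pictures are not rectified), "world_to_cam" (4x4, takes a point from world to camera coordinates). Camera axes: x right, y up, looking along -z (the intrinsics and any distortion apply to the point x, -y, -z); pixel columns grow to the right and rows downward; lengths in m; the calibration is good to about 2 mm. A picture is of the moment at which its call begins. There is no depth.
- close_job(): hands the job in, once; it reports no verdict.
The state is a dict: "clock": time; "joint_pos": joint angles; "qvel": joint speeds; "tau": joint torques, N m; "tool_pos": TCP position; "orientation": TCP orientation; "force": force on the tool from outside, world axes, zero at the start; "moment": the same for the moment, N m; "opening": finger opening in m.
Only numpy, scipy, OpenCV 4.12 (cv2) and the standard library are available. Lean on these libraries where they do the work, as an engineer would, in place of code of your own. Each camera call takes 0.05 s, during which the arm holds its last target. There are 200 camera calls.

## Working session

There is one attempt and no reset: what is moved stays moved. The work goes in short steps, Python scripts to look and compute and a tool call to move; the robot and the scene stay as the last step left them, time stands still between calls to the robot, and variables do not carry over. Pictures are saved under pics/ and viewed, about 8 in all and at most 12, crops included, and the job is handed in when it is done.

Besides the shell and the picture viewer there is one more tool, called after ">>>" as name(argument=value, ...) on one line, values as JSON. arm_command: Moves the arm, as the interface text tells. Its arguments: {"type":"object","properties":{"commands":{"type":"array"}},"required":["commands"]}

```bash
mkdir -p pics
cat > h.py <<'E'
import numpy as np,cv2,pickle
def cal(s):
    f=210/np.tan(np.radians(s["fov_y"]/2)); K=np.array([[f,0,s["cx"]],[0,f,s["cy"]],[0,0,1.]])
    M=np.diag([1,-1,-1,1.])@np.array(s["world_to_cam"]); return K,np.array(s["dist"],float),M
def ray(s,px):
    K,d,M=cal(s); u=cv2.undistortPoints(np.array([[px]],float),K,d)[0,0]
    R=M[:3,:3]; return -R.T@M[:3,3], R.T@np.array([u[0],u[1],1])
def onz(s,px,z):
    o,v=ray(s,px); return o+v*(z-o[2])/v[2]
def tri(*sp):
    A=np.zeros((3,3));b=np.zeros(3)
    for s,p in sp:
        o,v=ray(s,p);v=v/np.linalg.norm(v);P=np.eye(3)-np.outer(v,v);A+=P;b+=P@o
    x=np.linalg.solve(A,b); return x
def proj(s,P):
    K,d,M=cal(s); return cv2.projectPoints(np.atleast_2d(P).astype(float),cv2.Rodrigues(M[:3,:3])[0],M[:3,3],K,d)[0][:,0]
def save(n,s): pickle.dump(s,open(f"pics/{n}.pkl","wb"))
def load(n): return pickle.load(open(f"pics/{n}.pkl","rb"))
E
python3 - <<'E'
from plant import *; from h import *
for n in("scene","top"):
    s=snapshot(n);save(n,s);K,d,M=cal(s);print(n,K[0,0],d,-M[:3,:3].T@M[:3,3])
    cv2.imwrite(f"pics/{n}.png",cv2.resize(s["frame"],None,fx=1.42,fy=1.42,interpolation=cv2.INTER_CUBIC))
print(get_obs())
E
```

```text
scene 413.4287442392763 [-0.10693841  0.          0.          0.          0.        ] [ 1.14791402 -0.63384941  0.8900946 ]
top 402.1625766858524 [-0.02905303  0.          0.          0.          0.        ] [0.35523249 0.0265449  1.20691229]
{'clock': 0.1, 'joint_pos': array([-4.73777665e+01,  2.05862045e+01,  6.39257607e-01, -1.88102934e-02,
       -7.01353117e+01, -1.65082843e+01]), 'qvel': array([-0.17030884, -0.06057365,  0.19413266,  0.12729862, -0.00446053,
        0.03282826]), 'tau': array([-1.94712506e-03, -5.84162593e+01,  2.93751472e+01,  7.01549113e+00,
        1.01362600e-02, -6.80524795e-05]), 'tool_pos': array([ 0.29691134, -0.60570602,  0.22572749]), 'orientation': array([  4.37703689,  89.91586153, 120.4845816 ]), 'force': array([-0.08124481, -0.33586452, -0.38680194]), 'moment': array([-0.01539653,  0.01116057, -0.00091894]), 'opening': 0.08764073601914292}
```

View pics/scene.png

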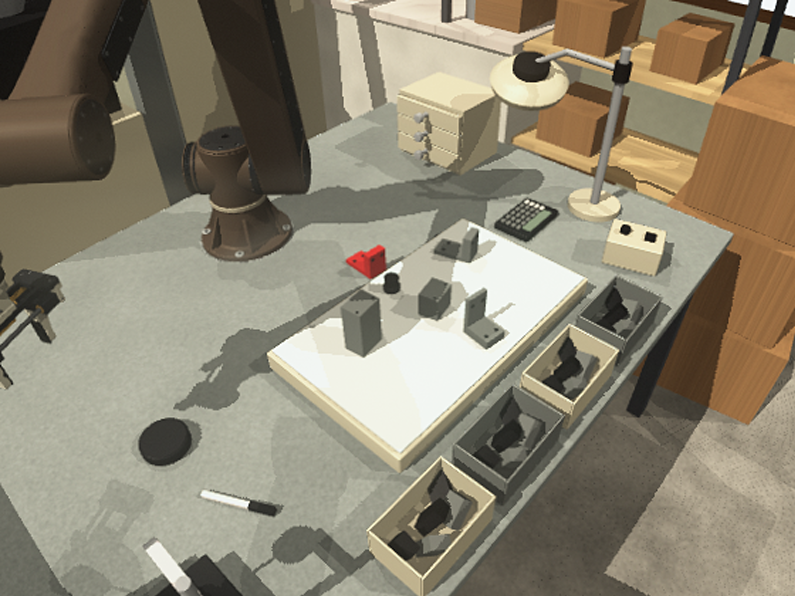

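View pics/top.png

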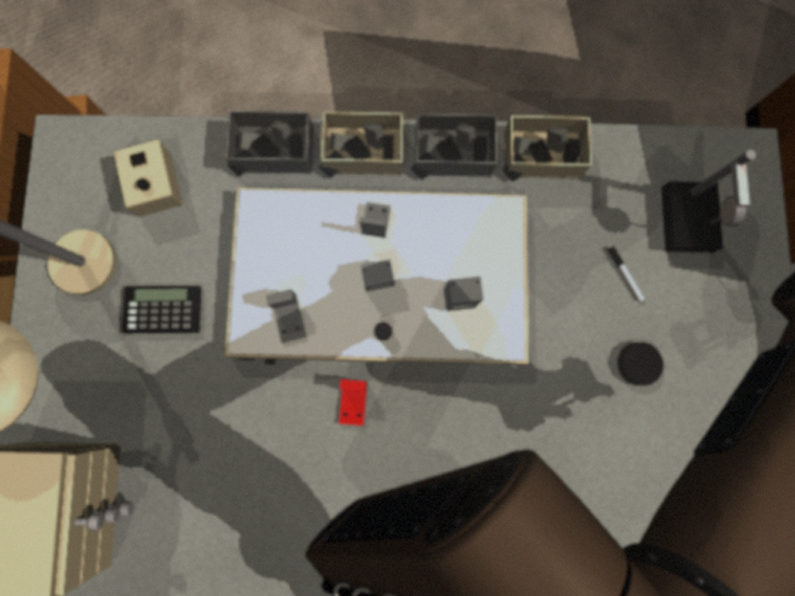

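The scene view (1.42x) shows the tall housing at (361,323), the short housing at (434,297), the standing bracket at (483,318), and the fallen grey bracket at (457,245) with a red look-alike at (367,261). In the top view they are at (463,293), (378,275), (375,218), (288,315) and (352,402) respectively. The grey fallen bracket on the light box is the one meant, and the tall housing is the one nearer -y. One enlarged composite will confirm this and give me the corners.

Run:
```python
from h import *
o=[]
for n,x,y in(("scene",218,192),("scene",298,150),("top",295,185),("top",172,195)):
    f=load(n)["frame"][y:y+60,x:x+80]; f=cv2.resize(f,None,fx=5,fy=5,interpolation=cv2.INTER_CUBIC)
    f=np.clip(f.astype(float)*1.5,0,255).astype(np.uint8)
    for k in range(0,80,10):
        cv2.putText(f,str(x+k),(k*5,8),0,.3,(0,0,255));cv2.line(f,(k*5,8),(k*5,14),(0,0,255))
        if k<60: cv2.putText(f,str(y+k),(0,k*5+4),0,.3,(0,0,255));cv2.line(f,(20,k*5),(26,k*5),(0,0,255))
    o.append(f)
cv2.imwrite("pics/c1.png",np.vstack([np.hstack(o[:2]),np.hstack(o[2:])]))
```

```text
(no output)
```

View pics/c1.png

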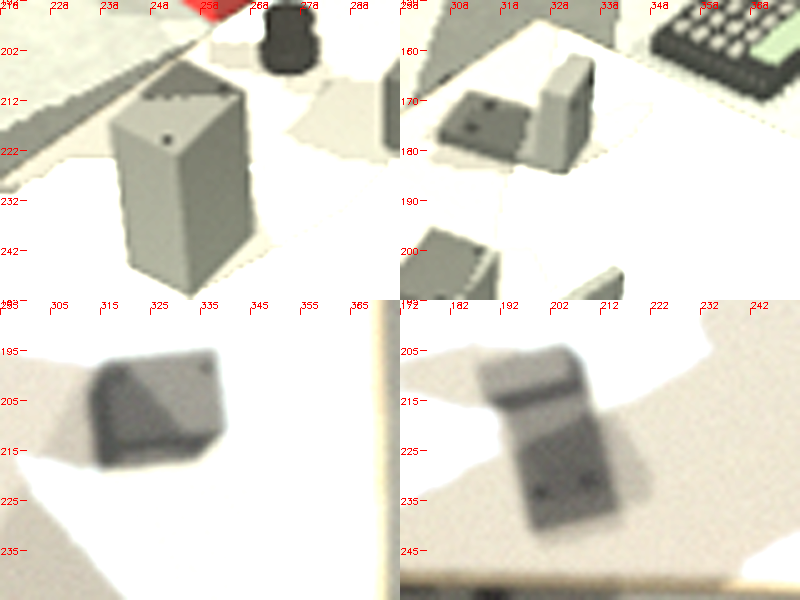

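The crop confirms both: the tall housing (top face and window strip visible) and the fallen grey bracket (two-holed leg towards the robot, foot up). I'll fit the poses from the corners, with z left free as a check.

Run:
```python
from h import *
from scipy.optimize import least_squares
S,T=load("scene"),load("top")
hs=[((-22.5,-30,110),(240,216.4)),((22.5,-30,110),(254,222)),((22.5,30,110),(266.6,211)),((-22.5,30,110),(254,204)),((-22.5,-30,0),(243.6,245)),((22.5,-30,0),(256,251.4)),((22.5,30,0),(269,239.2))]
ht=[((22.5,30,110),(315.6,197.4)),((22.5,-30,110),(338,195)),((-22.5,-30,110),(339.4,211)),((-22.5,30,110),(317,213)),((-22.5,30,0),(315,218)),((-22.5,-30,0),(335,216.6))]
bs=[((0,-25,0),(330.6,184.4)),((0,25,0),(336.6,177)),((0,25,65),(336.6,163)),((-20,-25,65),(327,167.6)),((-20,25,65),(333.6,161.4)),((-90,25,10),(312,168.4)),((-90,-25,0),(305.4,179.5))]
bt=[((0,25,65),(187.4,199)),((0,-25,65),(207,194.4)),((-20,-25,65),(208.6,200)),((-20,25,65),(190.4,205.4)),((-90,25,10),(199,231.4)),((-90,-25,10),(215.4,227))]
def fit(a,b,x0):
    def w(p,q): c,s=np.cos(p[3]),np.sin(p[3]); q=np.array(q)/1e3; return q@np.array([[c,s,0],[-s,c,0],[0,0,1]])+p[:3]
    def r(p): return np.r_[(proj(S,w(p,[k for k,_ in a]))-[v for _,v in a]).ravel(),(proj(T,w(p,[k for k,_ in b]))-[v for _,v in b]).ravel()]
    z=least_squares(r,x0); print(z.x[:3].round(4),np.degrees(z.x[3]).round(1),"rms",np.sqrt(np.mean(z.fun**2)).round(2)); print(z.fun.reshape(-1,2).round(1).tolist())
fit(hs,ht,[.5,-.1,.05,0]); fit(bs,bt,[.5,.2,.05,0])
```

```text
[ 0.5458 -0.1074  0.0487] 7.1 rms 0.65
[[-0.5, -0.1], [-0.9, 1.1], [0.6, -1.0], [-0.2, -0.3], [-0.6, 0.3], [-0.2, 0.7], [-0.1, -0.3], [-0.2, -0.9], [-0.3, -0.9], [0.5, -0.3], [0.5, 0.1], [-1.4, 0.9], [-1.0, 0.1]]
[0.5627 0.2402 0.0646] 15.0 rms 1.85
[[2.7, 1.7], [2.4, 0.4], [3.9, -1.9], [1.5, 0.3], [1.0, -2.0], [1.9, -0.7], [2.1, -1.1], [2.4, 0.7], [0.7, 0.9], [0.8, 2.3], [1.0, 1.3], [1.7, 2.3], [2.6, 2.4]]
```

Run:
```python
from h import *
S,T=load("scene"),load("top")
for n,a,b in (("0,25,65",(336.6,163),(187.4,199)),("-20,-25,65",(327,167.6),(208.6,200)),("-20,25,65",(333.6,161.4),(190.4,205.4)),("-90,25,10",(312,168.4),(199,231.4)),("-90,-25,10",(305.4,178),(215.4,227))):
    p=tri((S,a),(T,b)); print(n,p.round(4),(proj(S,p)-a).round(1),(proj(T,p)-b).round(1))
print(onz(S,(330.6,184.4),.05),onz(S,(336.6,177),.05))
# light box corners: top view
print([onz(T,(x/1.42,y/1.42),.05).round(3).tolist() for x,y in((239,190),(526,196),(528,361),(228,354))])
print([onz(S,(x/1.42,y/1.42),.05).round(3).tolist() for x,y in((588,282),(401,458),(269,354),(469,222))])
```

```text
0,25,65 [0.5524 0.2652 0.1231] [[ 2.9 -0.8]] [[2.5 2.5]]
-20,-25,65 [0.5516 0.2085 0.1344] [[ 1.6 -0.4]] [[1.3 1.3]]
-20,25,65 [0.5383 0.2599 0.1237] [[ 1.4 -0.4]] [[1.2 1.2]]
-90,25,10 [0.4708 0.2406 0.0747] [[ 2.1 -0.5]] [[1.9 1.8]]
-90,-25,10 [0.4835 0.1944 0.0685] [[ 2.7 -0.6]] [[2.3 2.2]]
[0.54716477 0.23227221 0.05      ] [0.53836452 0.27654828 0.05      ]
[[0.772, 0.356, 0.05], [0.768, -0.252, 0.05], [0.419, -0.248, 0.05], [0.425, 0.359, 0.05]]
[[0.787, 0.348, 0.05], [0.776, -0.251, 0.05], [0.428, -0.25, 0.05], [0.45, 0.358, 0.05]]
```

Box corners and bracket disagree a little between the fixed views, so I'll close in and use the wrist camera for the rest. First move is towards the housing, closing the fingers on the way.

>>> arm_command(commands=[-5,-43,43,0,0,-5,-43,43,0,0,-5,-43,43,0,0,-5,-43,43,0,0,-5,-43,43,0,0])

```text
clock: 0.72
tool_pos: [0.3957, -0.3133, 0.2473]
orientation: [21.1, 89.5, 136.8]
force: [1.0, 0.3, 1.2]
opening: 0.0432
```

>>> arm_command(commands=[0,-43,43,0,0,0,-43,43,0,0,0,-43,43,0,0,0,0,0,10,0,0,0,0,9,0])

```text
clock: 1.35
tool_pos: [0.4574, -0.1309, 0.2481]
orientation: [31.1, 89.5, 127.7]
force: [-1.3, -0.5, 0.0]
opening: 0.0007
```

Run:
```python
from plant import *; from h import *
o=get_obs();print(o["clock"],o["tool_pos"],o["orientation"],o["force"],o["opening"])
s=snapshot("wrist");save("w1",s);K,d,M=cal(s);print(K,d,-M[:3,:3].T@M[:3,3],M[2,:3]);print(cal(load("scene"))[0],cal(load("top"))[0])
cv2.imwrite("pics/w1.png",cv2.resize(s["frame"],(784,588)))
```

```text
1.35 [ 0.45743365 -0.1308942   0.24808812] [ 31.09065683  89.54742579 127.72876998] [-1.27461736 -0.49745649  0.01622379] 0.0006570464703708049
[[364.99749856   0.         279.8217638 ]
 [  0.         364.99749856 212.45833405]
 [  0.           0.           1.        ]] [-0.04831495  0.          0.          0.          0.        ] [ 0.38501042 -0.1410114   0.4051678 ] [ 0.27076175  0.03621221 -0.96196505]
[[413.42874424   0.         283.9623332 ]
 [  0.         413.42874424 204.71037806]
 [  0.           0.           1.        ]] [[402.16257669   0.         280.84756672]
 [  0.         402.16257669 212.51980796]
 [  0.           0.           1.        ]]
```

View pics/w1.png

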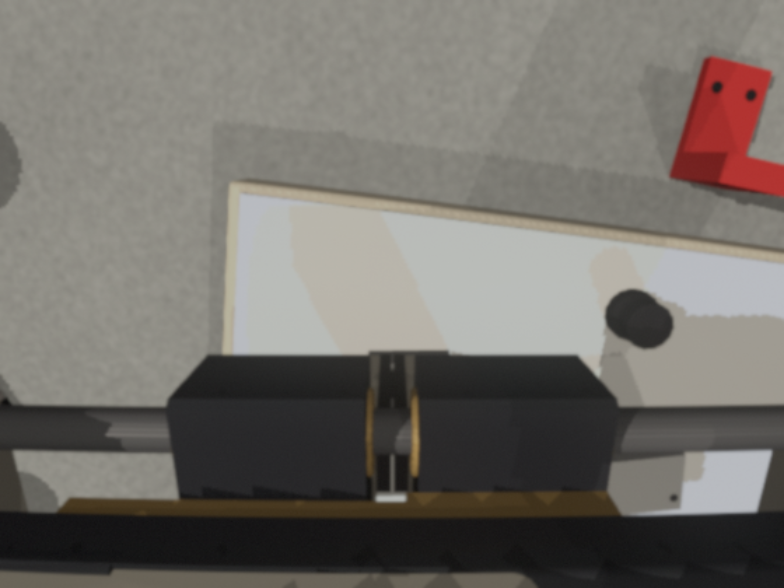

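The wrist view is mostly blocked by the gripper here. It shows the loupe at about (640,318) and the red bracket at (725,120), and only a housing corner at (645,490). The housing fit was good (z 48.7 mm, rms 0.65 px), so I'll go down in front of it and approach.

>>> arm_command(commands=[35,0,12,-0.5,0,35,0,0,0,0,31,0,0,0,0,0,0,0,0,0])

```text
clock: 1.9
tool_pos: [0.4554, -0.1184, 0.1449]
orientation: [24.3, 89.6, 121.6]
force: [-0.1, 0.2, 1.4]
opening: 0.0006
```

>>> arm_command(commands=[0,-15,0,0,0,0,-15,0,0,0,0,-10,0,0,0,0,0,0,0,0])

```text
clock: 2.4
tool_pos: [0.5009, -0.1133, 0.1485]
orientation: [-21.0, 89.6, 76.4]
force: [-0.5, -0.9, -0.6]
opening: 0.0002
```

Run:
```python
from plant import *; from h import *
o=get_obs();print(o["clock"],o["tool_pos"],o["orientation"],o["force"])
s=snapshot("scene");save("s2",s)
t=snapshot("top")
a=cv2.resize(s["frame"][160:280,180:330],None,fx=4,fy=4,interpolation=cv2.INTER_CUBIC)
cv2.imwrite("pics/s2.png",a)
p=o["tool_pos"];print(proj(s,p),(proj(s,p)-[180,160])*4)
```

```text
2.4 [ 0.50088131 -0.11334732  0.14849701] [-20.99361713  89.63308703  76.35766669] [-0.47977644 -0.86190702 -0.6461729 ]
[[240.35053944 209.57845648]] [[241.40215777 198.31382594]]
```

View pics/s2.png

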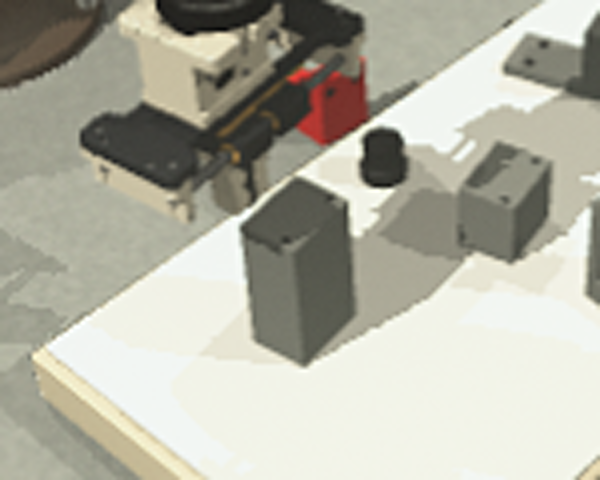

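The image shows the closed fingertip at about (230,205), just short of the rim of the still-standing housing. I'll push gently.

>>> arm_command(commands=[0.5,-6,0,0,0,0,-6,0,0,0,0,-6,0,0,0,0,-6,0,0,0,0,-6,0,0,0])

```text
clock: 3.12
tool_pos: [0.5306, -0.1095, 0.1481]
orientation: [-15.2, 89.6, 82.2]
force: [0.3, 0.5, 0.4]
opening: 0.0002
```

>>> arm_command(commands=[0,-5,0,0,0,0,-5,0,0,0,0,-5,0,0,0,0,-5,0,0,0,0,0,0,0,0])

```text
clock: 3.75
tool_pos: [0.5524, -0.1066, 0.1479]
orientation: [-14.6, 89.6, 82.7]
force: [0.1, -0.2, -0.1]
opening: -0.0
```

Run:
```python
from plant import *; from h import *
o=get_obs();print(o["clock"],o["tool_pos"],o["orientation"],o["force"])
s=snapshot("scene");save("s3",s)
cv2.imwrite("pics/s3.png",cv2.resize(s["frame"][160:280,180:330],None,fx=4,fy=4,interpolation=cv2.INTER_CUBIC))
```

```text
3.75 [ 0.55238977 -0.10663547  0.14791228] [-14.59603637  89.63374475  82.74511462] [ 0.06070392 -0.19363101 -0.08400087]
```

View pics/s3.png

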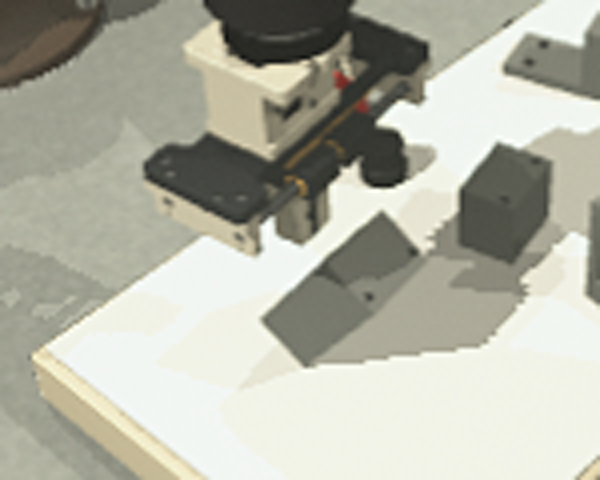

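Caught mid-fall: the heel edge is still in place at (303,365). I'll retreat up, then move over beyond the bracket so that the wrist camera sees it.

>>> arm_command(commands=[-50,5,0,0,0,-50,0,0,0,0,0,-20,55,0,0,0,-20,55,0,0,0,-20,55,0,0])

```text
clock: 4.42
tool_pos: [0.5852, 0.0637, 0.2531]
orientation: [-16.8, 89.6, 80.1]
force: [1.5, -0.4, 0.3]
opening: 0.0005
```

>>> arm_command(commands=[0,-20,55,0,0,0,-20,55,0,0,0,-20,50,0,0,0,-15,0,-8,0,0,0,0,0,0])

```text
clock: 5.05
tool_pos: [0.6403, 0.2415, 0.2538]
orientation: [-21.8, 89.6, 83.5]
force: [0.1, 0.0, 0.9]
opening: 0.0003
```

Run:
```python
from plant import *; from h import *
o=get_obs();print(o["clock"],o["tool_pos"],o["orientation"],o["force"])
s=snapshot("wrist");save("w2",s);c=snapshot("scene");save("s4",c);t=snapshot("top");save("t4",t)
a=cv2.resize(s["frame"],(532,400)); b=cv2.resize(c["frame"][175:275,200:333],(266,200)); e=cv2.resize(t["frame"][150:250,260:393],(266,200))
cv2.imwrite("pics/w2.png",np.hstack([a,np.vstack([b,e])]))
```

```text
5.05 [0.64026851 0.2415413  0.25382215] [-21.77688955  89.56607768  83.54836597] [0.14344515 0.03767898 0.9157249 ]
```

View pics/w2.png

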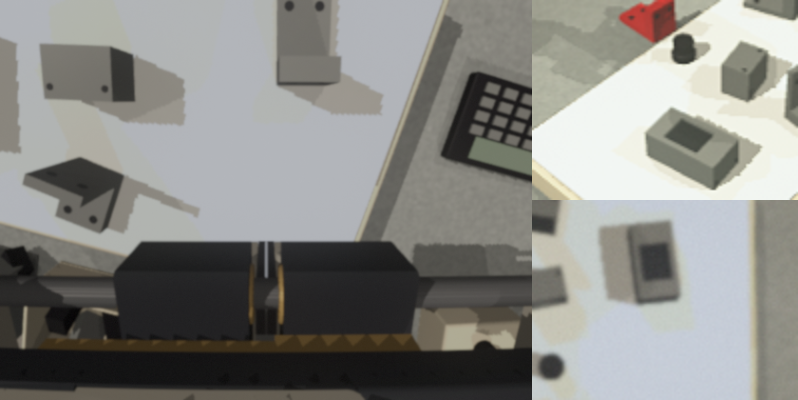

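The housing lies on its back with its window up. The bracket is in the wrist view, with its foot top at about (277–341, 57–84) in the left panel. I'll locate it using the wrist and top views, with the scene view as a check.

Run:
```python
from h import *
W,S,T=load("w2"),load("scene"),load("top"); k=560/532
w=[((0,-25),(277,84)),((0,25),(339,84)),((-20,25),(341,57)),((-20,-25),(278,57))]
P={n:onz(W,(u*k,v*k),.115) for n,(u,v) in w}
for n in P: print(n,P[n].round(4),"scene",proj(S,P[n]).round(1),"top",proj(T,P[n]).round(1))
tt={(0,25):(187,198.6),(0,-25):(206.6,194),(-20,-25):(208.2,199.6),(-20,25):(190,205)}
ss={(0,25):(336.2,162.6),(-20,-25):(326.6,167.2),(-20,25):(333.2,161)}
for n,(u,v) in w:
    W_=(W,(u*k,v*k)); print(n,"W+T",tri(W_,(T,tt[n])).round(4), "W+S",tri(W_,(S,ss[n])).round(4) if n in ss else "")
a=W["frame"][0:110,260:390]; g=np.clip(cv2.resize(a,None,fx=5,fy=5,interpolation=cv2.INTER_CUBIC).astype(float)*1.4,0,255).astype(np.uint8)
cv2.imwrite("pics/w2c.png",g)
```

```text
(0, -25) [0.5531 0.2268 0.115 ] scene [[332.2 169.8]] top [[204.5 202. ]]
(0, 25) [0.5396 0.2755 0.115 ] scene [[338.  161.3]] top [[186.6 206.6]]
(-20, 25) [0.5195 0.2705 0.115 ] scene [[332.1 159.5]] top [[188.  213.8]]
(-20, -25) [0.533 0.222 0.115] scene [[326.2 167.9]] top [[205.9 209.2]]
(0, -25) W+T [0.5603 0.2187 0.171 ] W+S 
(0, 25) W+T [0.5474 0.2597 0.1909] W+S [0.5367 0.275  0.1084]
(-20, 25) W+T [0.5317 0.2549 0.1843] W+S [0.5202 0.2727 0.1088]
(-20, -25) W+T [0.5446 0.214  0.1756] W+S [0.5338 0.2222 0.1183]
```

View pics/w2c.png

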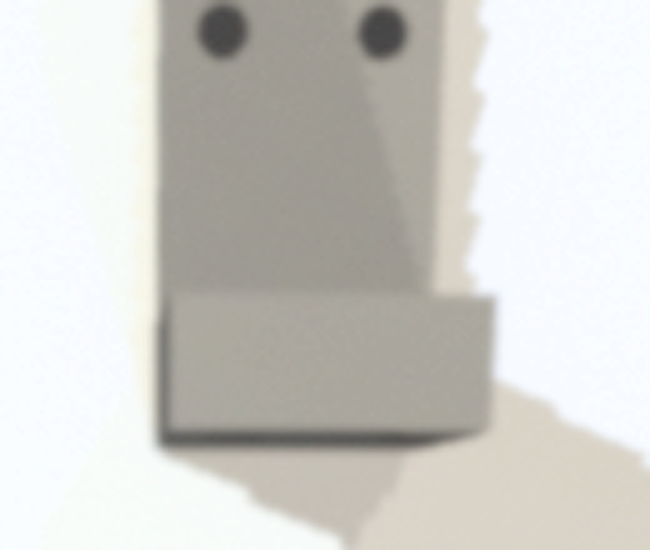

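That settles it: my earlier top-crop readings had a row origin off by 10 px. Wrist and scene together put the foot top at z≈0.11–0.118 (0.115 expected), the inner edge middle at about (0.526, 0.2475), and yaw at about 15°. I'll go to 30 mm in front of the inner face and descend to about 50 mm above the box.

>>> arm_command(commands=[0,47,12,0,0,0,47,12,0,0,0,45,11,0,0,0,0,0,0,0,0,0,0,0,0])

```text
clock: 5.82
tool_pos: [0.4912, 0.2336, 0.2554]
orientation: [-31.1, 89.4, 73.3]
force: [-0.6, -1.1, 0.0]
opening: 0.0003
```

>>> arm_command(commands=[38,0,0,0,0,38,0,0,0,0,35,0,0,0,0,0,0,0,0,0,0,0,0,0,0])

```text
clock: 6.45
tool_pos: [0.4962, 0.2342, 0.1441]
orientation: [-44.5, 89.2, 59.5]
force: [0.1, -0.1, 0.5]
opening: 0.0005
```

Run:
```python
from plant import *; from h import *
o=get_obs();p=o["tool_pos"];print(o["clock"],p,o["orientation"],o["force"])
I=np.array([.526,.2475]);c,s=np.cos(np.radians(15)),np.sin(np.radians(15));d=p[:2]-I;print("ex,ey mm",1e3*(d@[c,s]),1e3*(d@[-s,c]))
s=snapshot("scene");save("s5",s)
cv2.imwrite("pics/s5.png",cv2.resize(s["frame"][110:215,270:410],None,fx=4,fy=4,interpolation=cv2.INTER_CUBIC))
```

```text
6.45 [0.49621069 0.23420544 0.14410835] [-44.51046386  89.16859649  59.48390624] [ 0.10163212 -0.11701452  0.49242008]
ex,ey mm -32.215152397690744 -5.131515428971159
```

View pics/s5.png

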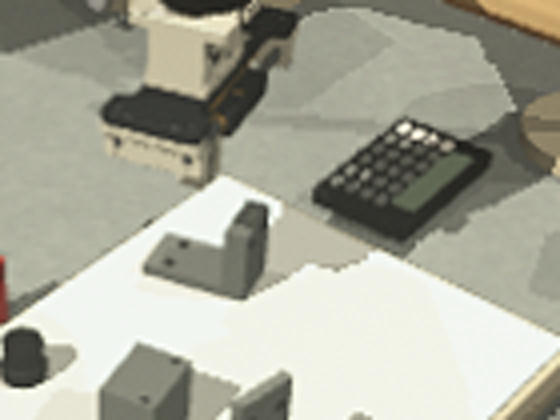

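The bracket is still fallen at about (215,255), and the gripper is above the leg behind the foot. I'll go down with a 5 mm sideways correction, then push.

>>> arm_command(commands=[23,0,5,-1,0,22,0,0,0,0,0,0,0,0,0,0,-8,0,0,0,0,-6,0,0,0])

```text
clock: 7.12
tool_pos: [0.5138, 0.2467, 0.1068]
orientation: [-54.6, 88.5, 50.4]
force: [-0.5, 0.7, -0.1]
opening: 0.0006
```

>>> arm_command(commands=[0,-6,0,0,0,0,-6,0,0,0,0,-6,0,0,0,0,-6,0,0,0,0,-6,0,0,0])

```text
clock: 7.75
tool_pos: [0.5456, 0.2553, 0.1087]
orientation: [-55.2, 88.4, 49.8]
force: [-0.7, -0.6, -0.0]
opening: 0.0007
```

>>> arm_command(commands=[0,-6,0,0,0,0,-6,0,0,0,0,0,0,0,0])

```text
clock: 8.12
tool_pos: [0.5585, 0.2588, 0.1087]
orientation: [-55.3, 88.4, 49.7]
force: [0.5, 0.2, -1.4]
opening: 0.0005
```

Run:
```python
from plant import *; from h import *
o=get_obs();p=o["tool_pos"];print(o["clock"],p,o["orientation"],o["force"])
I=np.array([.526,.2475]);c,s=np.cos(np.radians(15)),np.sin(np.radians(15));d=p[:2]-I;print("ex,ey mm",1e3*(d@[c,s]),1e3*(d@[-s,c]))
s=snapshot("scene");save("s6",s)
cv2.imwrite("pics/s6.png",cv2.resize(s["frame"][110:215,270:410],None,fx=4,fy=4,interpolation=cv2.INTER_CUBIC))
```

```text
8.125 [0.55847502 0.25875044 0.1086972 ] [-55.27002964  88.39129885  49.73756376] [ 0.45201464  0.16015371 -1.4142963 ]
ex,ey mm 34.280287256365334 2.46193541057709
```

View pics/s6.png

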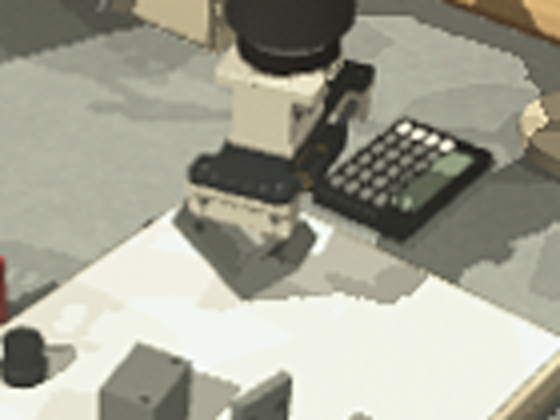

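The bracket is tilted about 40° and its corner edge is holding at (240,298). The tip is a little high on the foot, so I'll go forward and down together.

>>> arm_command(commands=[5,-3,0,0,0,5,-3,0,0,0,5,-4,0,0,0,0,-6,0,0,0,0,-4,0,0,0])

```text
clock: 8.8
tool_pos: [0.5785, 0.2643, 0.0928]
orientation: [-54.8, 88.4, 50.3]
force: [-0.7, -0.1, -0.6]
opening: 0.0006
```

Run:
```python
from plant import *; from h import *
o=get_obs();p=o["tool_pos"];print(o["clock"],p,o["orientation"],o["force"])
I=np.array([.526,.2475]);c,s=np.cos(np.radians(15)),np.sin(np.radians(15));d=p[:2]-I;print("ex,ey mm",1e3*(d@[c,s]),1e3*(d@[-s,c]))
s=snapshot("scene");save("s7",s)
cv2.imwrite("pics/s7.png",cv2.resize(s["frame"][110:215,270:410],None,fx=4,fy=4,interpolation=cv2.INTER_CUBIC))
```

```text
8.8 [0.57853083 0.26433383 0.09283439] [-54.75476     88.43011013  50.27110201] [-0.67258554 -0.11659358 -0.62431419]
ex,ey mm 55.09780667765513 2.6642544515744215
```

View pics/s7.png

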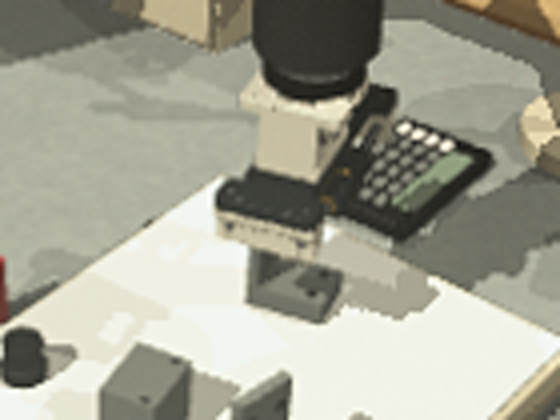

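The bracket appears to be down on its foot. I'll wait two rows, then lift straight up.

>>> arm_command(commands=[0,0,0,0,0,0,0,0,0,0,-20,0,0,0,0,-40,0,0,0,0,-50,0,0,0,0])

```text
clock: 9.48
tool_pos: [0.5745, 0.2605, 0.201]
orientation: [-48.0, 88.9, 57.0]
force: [0.6, 1.2, 0.1]
opening: 0.0005
```

>>> arm_command(commands=[-40,0,0,0,0,0,55,-20,0,0,0,55,-20,0,0,0,40,-20,0,0,0,0,0,0,0])

```text
clock: 10.1
tool_pos: [0.4426, 0.1615, 0.2439]
orientation: [-55.1, 88.3, 50.0]
force: [0.9, 0.8, 0.7]
opening: 0.0003
```

Run:
```python
from plant import *; from h import *
o=get_obs();p=o["tool_pos"];print(o["clock"],p,o["force"])
s=snapshot("scene");save("s8",s);t=snapshot("top");save("t8",t)
a=cv2.resize(s["frame"][140:280,180:420],(660,385),interpolation=cv2.INTER_CUBIC)
b=cv2.resize(t["frame"][120:300,60:480],(490,210),interpolation=cv2.INTER_CUBIC)
im=np.zeros((595,660,3),np.uint8);im[:385]=a;im[385:,:490]=b;cv2.imwrite("pics/f.png",im)
# motion of others vs start
for n,x,y,q in (("short",292,185,"scene"),("stand",325,200,"scene"),("loupe",266,190,"scene"),("loupeT",260,225,"top"),("red",240,170,"scene"),("calcT",85,200,"top")):
    c=load(q)["frame"][y:y+30,x:x+30] ; f=(s if q=="scene" else t)["frame"][y-6:y+36,x-6:x+36]
    m=cv2.minMaxLoc(cv2.matchTemplate(f,c,cv2.TM_CCOEFF_NORMED)); print(n,m[1],np.array(m[3])-6)
```

```text
10.1 [0.44261139 0.16146571 0.24391733] [0.93610919 0.8447502  0.7029576 ]
short 0.9065343737602234 [0 0]
stand 0.9908316731452942 [0 0]
loupe 0.8955315947532654 [0 0]
loupeT 0.7682940363883972 [0 0]
red 0.9931941032409668 [0 0]
calcT 0.8923316597938538 [0 0]
```

View pics/f.png

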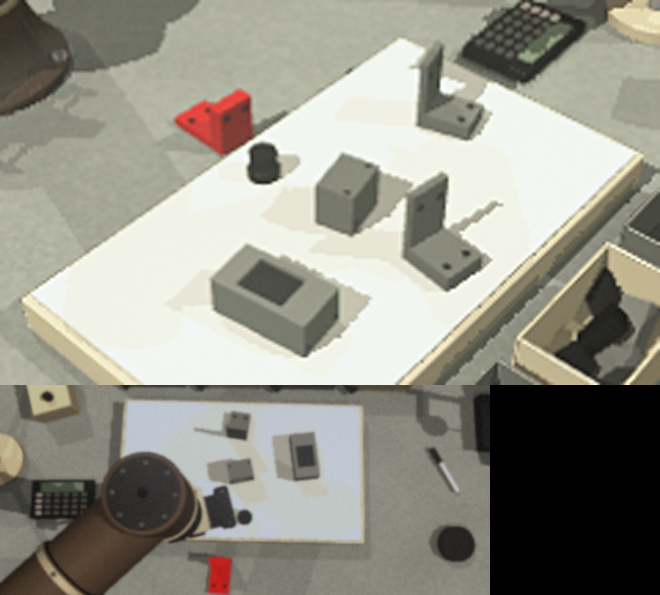

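The housing lies flat with its window up at about (275,290), and the bracket stands on its foot with its leg upright at about (450,95). Everything else is in place and the arm is clear, so I'm handing in.

```bash
python3 -c "
from plant import *
print(close_job())"
```

```text
the job is handed in; nothing more can be done
None
```

Both parts are ready for inspection, and I handed the job in at about 10 s on the robot's clock. I pushed the housing over on its rim and it fell onto its back. I then tipped the bracket up by pushing near the end of its foot, using only closed fingertips, and nothing was picked up.

**Last checks:** the final scene view shows the housing flat with its window up and the bracket standing on its foot with its leg upright. Both stayed roughly in place and the robot was clear. Force readings at the end of each move call were under about 2 N.

**Other things:** image matching showed no shift for the short housing, standing bracket, loupe, calculator or red look-alike. The match scores were 0.77 to 0.99, the lowest being the loupe in the top view. I only checked the lens cap and pen by eye.

**Disagreement:** my first bracket measurement was wrong because I misread an image row by 10 pixels. I re-measured it with the wrist camera before touching the bracket. Wrist and scene views then put the top of the foot at 0.108–0.118 m, against 0.115 m expected.

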